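# Tap the start-up keys in order

## Task

Start up the stirring set-up from its loose switch boxes: with the fingertips, lightly tap the blue key (cooling) fully down, then the green key (extraction), then the yellow key (stirrer), so that each one stays down. Do not touch the red key (heater) or its box. Only tap: do not knock hard, and do not grip, lift or shove any box or the glassware and crucible standing among them.

Things in the scene. Friction and masses are not known exactly. Their poses are not given: they have to be found in the camera images.
- blue_box: the loose switch box with the blue key (cooling): light grey housing 64 x 64 mm, 36 mm high, on four rubber feet, 0.25 to 0.5 kg. Origin at the centre of its underside, z up; a small blue lens sits on its -x side. The key stands in the middle of its top.
- blue_top (a point): centre of the top face of the blue key (cooling), a flat round blue push key 34 mm in diameter; it moves with the key. The top face is 52 mm above the bench with the key up (16 mm proud of the housing) and 42 mm with the key fully down (6 mm proud). z up.
- blue_key (a joint): travel in m of the blue key (cooling): 0 up, 0.010 fully down. Any travel of 0.006 or more counts as down. It takes about 3 N to start it and 5 N near the bottom, where a rubber cushion gives up to 5 mm more between 6 and 18 N and springs back when let go; the key itself stays where it is left and does not come up again. The blue key starts up, at 0 to 0.0015.
- green_box: the loose switch box with the green key (extraction): light grey housing 64 x 64 mm, 36 mm high, on four rubber feet, 0.25 to 0.5 kg. Origin at the centre of its underside, z up; a small green lens sits on its -x side. The key stands in the middle of its top.
- green_top (a point): centre of the top face of the green key (extraction), a flat round green push key 34 mm in diameter; it moves with the key. The top face is 52 mm above the bench with the key up (16 mm proud of the housing) and 42 mm with the key fully down (6 mm proud). z up.
- green_key (a joint): travel in m of the green key (extraction): 0 up, 0.010 fully down. Any travel of 0.006 or more counts as down. It takes about 3 N to start it and 5 N near the bottom, where a rubber cushion gives up to 5 mm more between 6 and 18 N and springs back when let go; the key itself stays where it is left and does not come up again. The green key starts up, at 0 to 0.0015.
- yellow_box: the loose switch box with the yellow key (stirrer): light grey housing 64 x 64 mm, 36 mm high, on four rubber feet, 0.25 to 0.5 kg. Origin at the centre of its underside, z up; a small yellow lens sits on its -x side. The key stands in the middle of its top.
- yellow_top (a point): centre of the top face of the yellow key (stirrer), a flat round yellow push key 34 mm in diameter; it moves with the key. The top face is 52 mm above the bench with the key up (16 mm proud of the housing) and 42 mm with the key fully down (6 mm proud). z up.
- yellow_key (a joint): travel in m of the yellow key (stirrer): 0 up, 0.010 fully down. Any travel of 0.006 or more counts as down. It takes about 3 N to start it and 5 N near the bottom, where a rubber cushion gives up to 5 mm more between 6 and 18 N and springs back when let go; the key itself stays where it is left and does not come up again. The yellow key starts up, at 0 to 0.0015.
- red_box: the loose switch box with the red key (heater): light grey housing 64 x 64 mm, 36 mm high, on four rubber feet, 0.25 to 0.5 kg. Origin at the centre of its underside, z up; a small red lens sits on its -x side. The key stands in the middle of its top.
- red_top (a point): centre of the top face of the red key (heater), a flat round red push key 34 mm in diameter; it moves with the key. The top face is 52 mm above the bench with the key up (16 mm proud of the housing) and 42 mm with the key fully down (6 mm proud). z up.
- red_key (a joint): travel in m of the red key (heater): 0 up, 0.010 fully down. Any travel of 0.006 or more counts as down. It takes about 3 N to start it and 5 N near the bottom, where a rubber cushion gives up to 5 mm more between 6 and 18 N and springs back when let go; the key itself stays where it is left and does not come up again. The red key starts up, at 0 to 0.0015.
- bottle: closed white-labelled reagent bottle with a blue screw cap, 66 mm in diameter, 143 mm high; a loose bystander. Origin at the centre of its underside, z up.
- beaker: glass beaker, 70 mm wide, 90 mm high; a loose bystander. Origin at the centre of its underside, z up.
- vial: small glass sample vial with a black cap, 21 mm in diameter, 52 mm high; a loose bystander. Origin at the centre of its underside, z up.
- crucible: white porcelain crucible, open at the top, 52 mm in diameter at the rim, 39 mm high; a loose bystander. Origin at the centre of its underside, z up.
Things that resemble listed ones, but are neither listed nor needed, are in the scene too. Leave any purple look-alike of the blue_box alone.

How it is judged (in metres and radians):
On the way, in this order (a step that is already met when the one before it is completed fails the run):
1. the blue key is down (6 mm or more) (value of joint blue_key above 0.006 m), for 0.1 s.
2. the green key is down (6 mm or more) (value of joint green_key above 0.006 m), for 0.1 s.
3. the yellow key is down (6 mm or more) (value of joint yellow_key above 0.006 m), for 0.1 s.
At the end, for the whole second after the job is handed in: The blue, green and yellow keys are down by 6 mm or more, the red key is up (less than 3 mm), all four boxes stand at rest and level within 20 mm of where they started, and the bottle, beaker, vial and crucible stand upright within 20 mm of where they started (value of joint each of blue_key, green_key, yellow_key above 0.006 m and value of joint red_key below 0.003 m and distance of each of blue_box, green_box, yellow_box, red_box, bottle, beaker, vial, crucible from where it was at the start of the episode below 0.02 m and angle between each of blue_box, green_box, yellow_box, red_box's own z axis and vertical below 0.1 rad and linear speed of each of blue_box, green_box, yellow_box, red_box below 0.02 m/s and angle between each of bottle, beaker, vial, crucible's own z axis and vertical below 0.15 rad); the robot touches nothing.
It fails at once if a key goes down (3 mm) out of order: green before blue is down, or yellow before green is down ((value of joint green_key above 0.003 m and value of joint blue_key below 0.006 m) or (value of joint yellow_key above 0.003 m and value of joint green_key below 0.006 m)).
It fails at once if the red key is pressed (3 mm) or its box is touched with more than 1 N (value of joint red_key above 0.003 m or contact force between red_box and the fingers above 1 N or contact force between red_box and the arm above 1 N).
It fails at once if a key or box is struck with more than 20 N (contact force between any of blue_box, green_box, yellow_box and the fingers above 20 N or contact force between any of blue_box, green_box, yellow_box and the arm above 20 N).
It fails at once if a switch box is lifted 8 mm, tipped 0.2 rad or shifted 20 mm (height (world z) of any of blue_box, green_box, yellow_box, red_box above 0.008 m or angle between any of blue_box, green_box, yellow_box, red_box's own z axis and vertical above 0.2 rad or distance of any of blue_box, green_box, yellow_box, red_box from where it was at the start of the episode above 0.02 m).
It fails at once if the bottle, beaker, vial or crucible is lifted 8 mm, tipped 0.3 rad or shifted 20 mm (height (world z) of any of bottle, beaker, vial, crucible above 0.008 m or angle between any of bottle, beaker, vial, crucible's own z axis and vertical above 0.3 rad or distance of any of bottle, beaker, vial, crucible from where it was at the start of the episode above 0.02 m).
It also fails if it takes over 64 s, if anything falls off the work surface, if the arm or the gripper's body presses on something with over 40 N, if the wrist force passes 120 N, or if a joint passes its speed limit or range.

## Robot

A 6-joint arm with a two-finger parallel gripper is mounted at the origin on a cart in front of the work surface, level with it; the furniture and walls round the work are solid. World frame = base frame: x ahead of the robot, y to its left, z up, the work surface at z = 0. Lengths are in m, angles in degrees, forces in N, time in s.
With the tool pointing down it reaches from about 0.35 to 0.85 m from the base axis. Payload 8.1 kg.
Tool frame: the origin (TCP) lies at the very end of the fingers, on their centre line; the grasp point (between the pads) lies 19 mm behind it; z points along the fingers, y is the line along which they close (so a half turn about z gives the same grasp; the last joint's range is limited). The gripper opens to 85 mm and grips with 20 to 120 N. Pads are 22 mm wide; open, the fingers measure 114 mm over their backs; the gripper's body (76 mm by 85 mm) begins 54 mm behind the grasp point. The pads swing forward as they close: fully open they stand 13 mm farther back than shut.
Start: joints at [-76.226, 7.471, 85.268, -0, 87.261, -4.893], TCP at [0.192, -0.568, 0.192] pointing down, gripper open.
Joint ranges: [-169.43, 169.43], [-51.17, 129.36], [1.28, 143.12], [-76.62, 256.62], [0, 156.53], [-152.29, 152.29]. Speed limits (degrees/s): [136.94, 136.94, 159.86, 180, 180, 180].

## Interface

Orientations are given as a 3x3 rotation matrix whose columns are the frame's x, y, z axes.
In Python, from rig import monitor, viewer, order gives the robot as it stands.
- The arm moves only by the tool jog_arm, never from a script. Its argument "deltas" is a list of rows, each a list of 3 entries, a list of its own where there are three numbers: the finger opening in cm, from 0 to 8.54, then the shift along the tool's x, y, z in cm, then the turn about the tool's z in degrees. A call has 1 to 12 rows; each row shifts and turns the commanded pose from where the row before left it, along the tool's axes as they then stand; what a row does not reach is not made up. A row lasts 1/8 s, in which the tool goes at most 62.5 mm and 10.7 degrees, less where a joint would pass 70% of its speed; a pose out of reach is approached as far as the arm can. A call with a gripper value outside its range is refused whole. The fingers move at their own pace and stop on an object; "newtons" is the grip in N (left out, the last holds). Time passes only in rows, so rows that do not move let the fingers close. It gives the time, the measured TCP pose, the force, the opening and the grip force at its end, in the units of the state.
- monitor.read_state(): the state, without advancing time (a new reading comes with each control period).
- viewer.get_image(name): name is "side" or "top" or "wrist"; returns the picture (480x640x3 uint8, red, green, blue); there is no depth.
- viewer.calibration(name): a dict with "K" (3x3 intrinsics, pixels), "rvec" (rotation vector, rad) and "tvec" (3), from world to camera coordinates, as OpenCV has them. Camera axes: x right, y down, z forward; pixel columns grow to the right and rows downward; lengths in m; the calibration is good to about 2 mm. A picture is of the moment at which its call begins: read the wrist's pose just before it. calibration takes no time and is no camera call; for the wrist camera it gives the pose at the moment of the call.
- order.hand_in(): hands the job in; it is judged then, once.
The state is a dict: "t": time; "joint_pos": joint angles; "joint_velocities": joint speeds; "joint_efforts": joint torques, N m; "position": TCP position; "tcp_rot": TCP orientation; "wrist_force": force on the tool from outside, world axes, zero at the start; "torque": the same for the moment, N m; "opening": finger opening in m; "grip_force": force on a finger pad.
Only numpy, scipy, OpenCV 4.12 (cv2) and the standard library are available. Lean on these libraries where they do the work, as an engineer would, in place of code of your own. Each camera call takes 0.05 s, during which the arm holds its last target. There are 200 camera calls.

## Working session

There is one attempt and no reset: what is moved stays moved. The work goes in short steps, Python scripts to look and compute and a tool call to move; the robot and the scene stay as the last step left them, time stands still between calls to the robot, and variables do not carry over. Pictures are saved under pics/ and viewed, at most 10 in all, crops included, and the job is handed in when it is done.

Besides the shell and the picture viewer there is one more tool, called after "Request:" by a JSON object that holds its "api" and its "payload", one argument or row to a line. jog_arm: Moves the arm, as the interface text tells. Its arguments: {"type":"object","properties":{"deltas":{"type":"array"},"newtons":{"type":"number"}},"required":["deltas"]}

```bash
mkdir -p pics
python3 - <<'E'
from rig import monitor, viewer
import cv2,numpy as np
s=monitor.read_state();print(s['t'],s['position'],np.round(s['tcp_rot'],3).tolist(),s['opening'],s['wrist_force'])
for n in('top','side'):
    cv2.imwrite(f'pics/{n}0.png',viewer.get_image(n)[:,:,::-1])
    c=viewer.calibration(n);print(n,np.round(c['K'],1).tolist(),c['rvec'],c['tvec'])
E
```

```text
0.0 [ 0.19190125 -0.56781934  0.19111936] [[0.947, 0.32, -0.0], [0.32, -0.947, 0.002], [0.0, -0.002, -1.0]] 0.08532256947182058 [0.80025022 0.33307778 0.75993086]
top [[537.0, 0.0, 323.9], [0.0, 537.0, 242.2], [0.0, 0.0, 1.0]] [ 2.09238513 -2.13462618  0.21501791] [0.01426093 0.56090611 1.00930097]
side [[574.1, 0.0, 325.3], [0.0, 574.1, 240.1], [0.0, 0.0, 1.0]] [ 0.19774639 -2.78380006  1.29406762] [0.55023792 0.10127647 1.08214566]
```

View pics/top0.png

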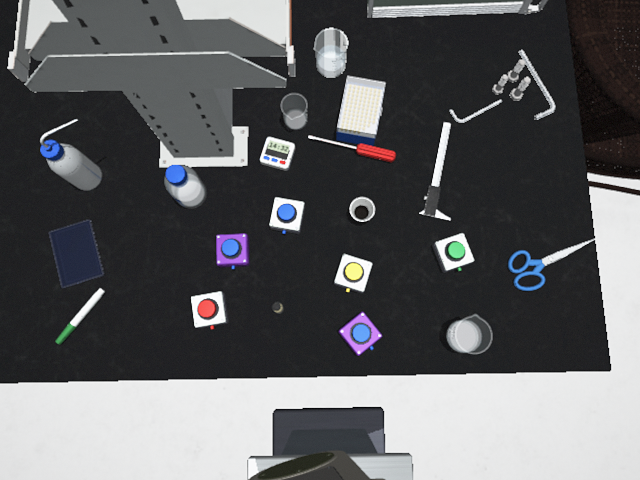

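View pics/side0.png

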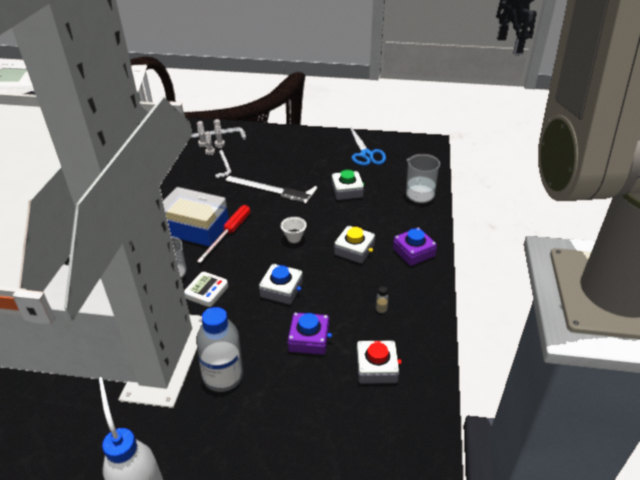

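The top view shows three blue-key candidates: a light grey housing at (287,212), and purple housings at (231,248) and (361,333). The description says light grey, so (287,212) fits. Green is at (456,251), yellow at (353,271) and red at (207,309). I'll measure these and check the blue one in an enlarged crop.

```bash
cat > h.py <<'E'
from rig import monitor, viewer
import cv2,numpy as np
def ray(c,uv):
    R=cv2.Rodrigues(np.array(c['rvec']))[0]; o=-R.T@np.array(c['tvec'])
    p=cv2.undistortPoints(np.array([[uv]],float),np.array(c['K']),None)[0,0]
    return o,R.T@np.array([*p,1])
def onz(c,uv,z):
    o,d=ray(c,uv); return o+d*(z-o[2])/d[2]
def tri(c1,u1,c2,u2):
    P=[np.array(c['K'])@np.c_[cv2.Rodrigues(np.array(c['rvec']))[0],np.array(c['tvec'])] for c in(c1,c2)]
    X=cv2.triangulatePoints(*P,np.array(u1,float),np.array(u2,float))[:,0]; return X[:3]/X[3]
HUE={'blue':(100,118),'green':(50,85),'yellow':(22,35),'red':(0,6)}
def blob(im,col,near,bright=0):
    h=cv2.cvtColor(im,cv2.COLOR_RGB2HSV);lo,hi=HUE[col]
    m=cv2.inRange(h,(lo,110,80),(hi,255,255))
    n,l,st,ce=cv2.connectedComponentsWithStats(m)
    k=min((i for i in range(1,n) if st[i,4]>40),key=lambda i:np.hypot(*(ce[i]-near)))
    cs=cv2.findContours((l==k).astype('uint8'),0,2)[0]
    return ce[k],st[k].tolist(),cv2.fitEllipse(max(cs,key=len))
E
python3 - <<'E'
from h import *
T=cv2.imread('pics/top0.png')[:,:,::-1];S=cv2.imread('pics/side0.png')[:,:,::-1]
ct,cs=viewer.calibration('top'),viewer.calibration('side')
print('cam top at',ray(ct,(320,240))[0],'side',ray(cs,(320,240))[0])
for c,a,b in(('blue',(287,212),(281,272)),('green',(456,251),(347,175)),('yellow',(353,271),(355,234)),('red',(207,309),(377,352))):
    p,st,e=blob(T,c,a);q,st2,e2=blob(S,c,b)
    print(c,np.round(p,1),st,np.round(q,1),st2,'z.046',np.round(onz(ct,p,.048),4),'side',np.round(onz(cs,q,.048),4),'tri',np.round(tri(ct,p,cs,q),4))
for n,uv,z in(('crucible rim',(362,208),.039),('bottlecap',(178,174),.14),('beaker base',(462,336),0),('vialcap',(278,307),.05),('purple1',(231,248),.05),('purple2',(361,333),.05),('stand base R',(248,165),0),('stand base top',(247,127),0),('stand base L',(160,166),0),('clock',(278,152),.02)):
    print(n,np.round(onz(ct,uv,z),3))
# stand height: edge tip in both views
print('tip', tri(ct,(296,75),cs,(190,128)))
cr=cv2.resize(T[180:350,180:480],None,fx=2.6,fy=2.6,interpolation=cv2.INTER_CUBIC)
cv2.imwrite('pics/crop.png',cr[:,:,::-1])
E
```

```text
cam top at [0.34515444 0.00406333 1.10197976] side [0.4310946  0.83289775 0.77749386]
blue [286.  211.6] [278, 204, 17, 17, 227] [280.4 273.6] [271, 264, 19, 19, 258] z.046 [0.6279 0.0787 0.048 ] side [0.6274 0.0828 0.048 ] tri [0.6286 0.079  0.0443]
green [455.9 249.9] [448, 242, 17, 17, 225] [347. 174.] [341, 169, 13, 11, 120] z.046 [ 0.5419 -0.2602  0.048 ] side [ 0.5435 -0.2619  0.048 ] tri [ 0.5426 -0.26    0.0491]
yellow [352.9 269.5] [345, 263, 18, 17, 138] [354.7 234.5] [346, 226, 18, 18, 239] z.046 [ 0.5065 -0.0535  0.048 ] side [ 0.5035 -0.0487  0.048 ] tri [ 0.5053 -0.0536  0.0442]
red [206.4 308.3] [198, 300, 18, 17, 249] [377.5 351.9] [367, 340, 22, 24, 379] z.046 [0.4357 0.2354 0.048 ] side [0.4364 0.24   0.048 ] tri [0.4362 0.2363 0.0435]
crucible rim [ 0.635 -0.076  0.039]
bottlecap [0.68  0.275 0.14 ]
beaker base [ 0.374 -0.272  0.   ]
vialcap [0.435 0.095 0.05 ]
purple1 [0.554 0.189 0.05 ]
purple2 [ 0.382 -0.065  0.05 ]
stand base R [0.746 0.164 0.   ]
stand base top [0.834 0.167 0.   ]
stand base L [0.748 0.354 0.   ]
clock [0.767 0.097 0.02 ]
tip [0.77454634 0.0418572  0.3181107 ]
```

View pics/crop.png

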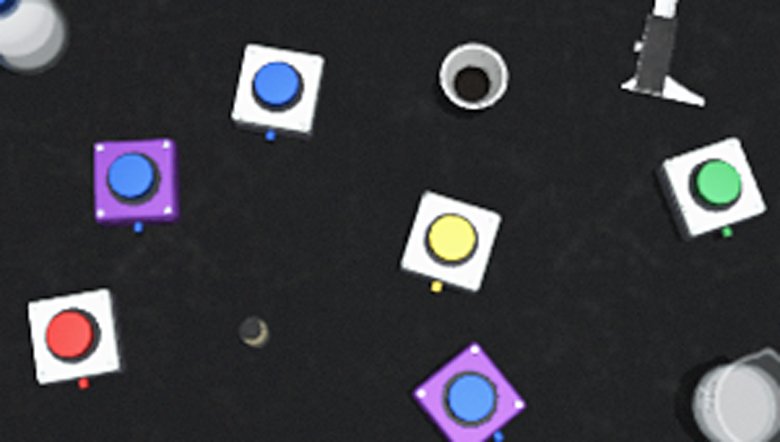

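The crop confirms it. The target blue key has the white/light-grey housing with a blue lens; the two purple ones are look-alikes. Triangulated heights (44–49 mm) and reach (0.51–0.63 m) are plausible. Next: close the fingers and travel high towards blue.

Request:
{"api": "jog_arm", "payload": {
  "deltas": [
    [0,[4,-3,0],0],
    [0,[4,-3,0],0],
    [0,[4,-3,0],0],
    [0,[4,-3,0],0],
    [0,[4,-3,0],0],
    [0,[4,-3,0],0],
    [0,[4,-3,0],0],
    [0,[4,-3,0],0],
    [0,[4,-3,0],0],
    [0,[4,-3,0],0],
    [0,[4,-3,0],0],
    [0,[4,-3,0],0]
  ],
  "newtons": 20
}}

```text
t: 1.6
position: [0.5321, -0.0722, 0.1918]
tcp_rot: [[0.947, 0.32, -0.0], [0.32, -0.947, -0.0], [-0.0, -0.0, -1.0]]
wrist_force: [0.6, 0.1, 0.4]
opening: 0.0002
grip_force: 0.0
```

Request:
{"api": "jog_arm", "payload": {
  "deltas": [
    [0,[3.5,-2.8,0],0],
    [0,[3.5,-2.8,0],0],
    [0,[3.5,-2.8,0],0],
    [0,[3.4,-2.8,0],0],
    [0,[0,0,0],0],
    [0,[0,0,0],0]
  ]
}}

```text
t: 2.35
position: [0.6269, 0.0766, 0.1915]
tcp_rot: [[0.947, 0.32, -0.001], [0.32, -0.947, -0.001], [-0.001, 0.0, -1.0]]
wrist_force: [-0.6, -0.2, -0.9]
opening: 0.0
grip_force: 0.0
```

Run:
```python
from h import *
s=monitor.read_state();print(s['position'])
c=viewer.calibration('wrist');W=viewer.get_image('wrist')
cv2.imwrite('pics/w1.png',W[:,:,::-1])
R=cv2.Rodrigues(np.array(c['rvec']))[0]
for n,p in(('blue',(.628,.079,.052)),('yellow',(.5045,-.0538,.052)),('tcp',s['position'])):
    print(n,cv2.projectPoints(np.array([p],float),np.array(c['rvec']),np.array(c['tvec']),np.array(c['K']),None)[0].ravel())
u=cv2.projectPoints(np.array([[.628,.079,.052]]),np.array(c['rvec']),np.array(c['tvec']),np.array(c['K']),None)[0].ravel()
p,st,e=blob(W,'blue',u);print(p,st,e,onz(c,p,.052),onz(c,e[0],.052))
```

```text
[0.62690593 0.07660274 0.19147938]
blue [316.25346505 212.48854944]
yellow [402.12687913 368.00771515]
tcp [318.54919306 269.01957992]
[316.42242833 212.00590219] [298, 192, 38, 40, 1186] ((316.4268493652344, 212.01083374023438), (37.412498474121094, 38.78104019165039), 6.663756847381592) [0.62846222 0.07899684 0.052     ] [0.62845925 0.07899169 0.052     ]
```

View pics/w1.png

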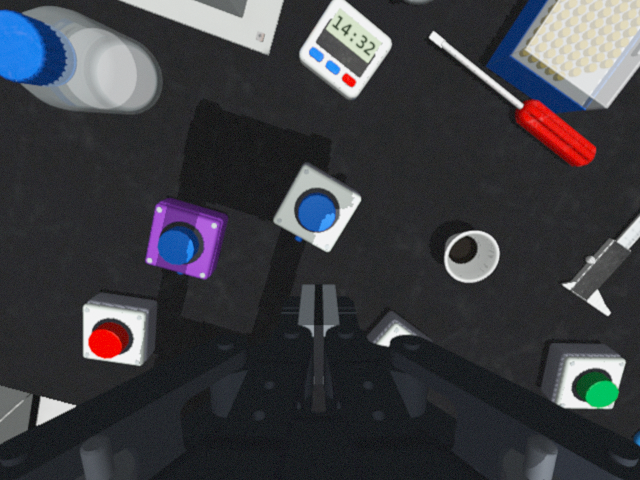

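The wrist view shows the blue key in its grey box at (316,212), which puts it at (0.6285, 0.079). That agrees with the top view to within 1 mm. Nothing tall stands within the gripper's footprint.

Request:
{"api": "jog_arm", "payload": {
  "deltas": [
    [0,[0.2,-0.2,3],0],
    [0,[0,0,3],0],
    [0,[0,0,3],0],
    [0,[0,0,2],0],
    [0,[0,0,1.5],0],
    [0,[0,0,0.5],0],
    [0,[0,0,0],0],
    [0,[0,0,0],0]
  ]
}}

```text
t: 3.4
position: [0.6296, 0.0795, 0.0634]
tcp_rot: [[0.947, 0.32, 0.002], [0.32, -0.947, 0.0], [0.002, 0.001, -1.0]]
wrist_force: [0.3, 0.6, 0.0]
opening: -0.0003
grip_force: 0.0
```

Run:
```python
from h import *
s=monitor.read_state();print(s['position'],s['wrist_force'])
S=viewer.get_image('side');cv2.imwrite('pics/s1.png',cv2.resize(S[160:360,160:400],None,fx=3,fy=3,interpolation=cv2.INTER_CUBIC)[:,:,::-1])
c=viewer.calibration('side');print(cv2.projectPoints(np.array([s['position'],(.6285,.079,.052)]),np.array(c['rvec']),np.array(c['tvec']),np.array(c['K']),None)[0].reshape(-1,2))
```

```text
[0.62955151 0.07945784 0.06344805] [0.33246507 0.58951793 0.02674651]
[[279.14462465 266.06858641]
 [280.10606772 270.51653409]]
```

View pics/s1.png

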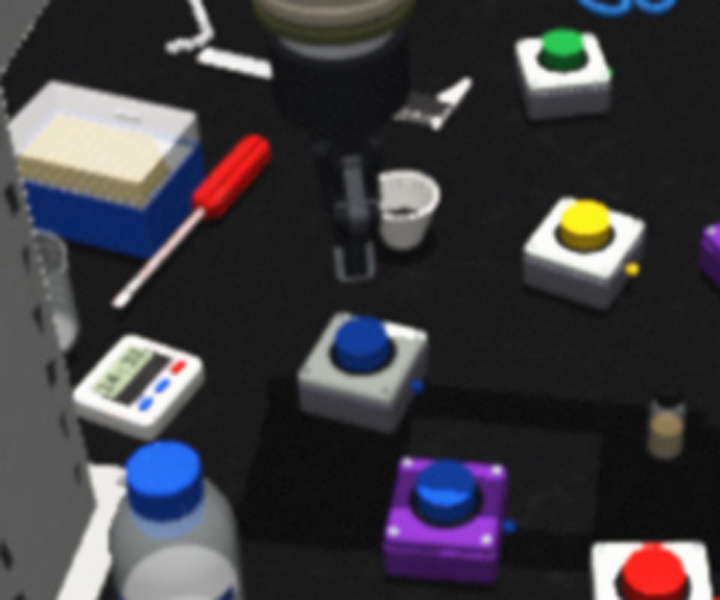

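The fingers are centred over the blue key. The visible tips are at about crop (355,280), a little above where the TCP projects, so I'll feel for contact with small steps.

Request:
{"api": "jog_arm", "payload": {
  "deltas": [
    [0,[0,0,0.3],0],
    [0,[0,0,0.3],0],
    [0,[0,0,0.3],0],
    [0,[0,0,0.2],0],
    [0,[0,0,0.2],0],
    [0,[0,0,0],0]
  ]
}}

```text
t: 4.2
position: [0.6285, 0.0794, 0.049]
tcp_rot: [[0.947, 0.32, -0.0], [0.32, -0.947, -0.0], [-0.0, -0.0, -1.0]]
wrist_force: [0.4, 0.6, -0.1]
opening: -0.0001
grip_force: 0.0
```

Request:
{"api": "jog_arm", "payload": {
  "deltas": [
    [0,[0,0,0.2],0],
    [0,[0,0,0.2],0],
    [0,[0,0,0],0]
  ]
}}

```text
t: 4.58
position: [0.6285, 0.0794, 0.0449]
tcp_rot: [[0.947, 0.32, -0.001], [0.32, -0.947, -0.0], [-0.0, -0.0, -1.0]]
wrist_force: [-0.7, -0.1, 0.2]
opening: -0.0002
grip_force: 0.0
```

Run:
```python
from h import *
s=monitor.read_state();print(s['position'],s['wrist_force'],s['opening'])
A=viewer.get_image('side')[210:310,220:340];B=viewer.get_image('wrist')[150:350,200:440]
f=lambda a:cv2.convertScaleAbs(cv2.resize(a,(390,325),interpolation=cv2.INTER_CUBIC),alpha=1.8,beta=20)
cv2.imwrite('pics/s2.png',np.hstack([f(A),f(B)])[:,:,::-1])
```

```text
[0.62845105 0.07937444 0.04488525] [-0.66670959 -0.14571275  0.23800281] -0.00020182480419684483
```

View pics/s2.png

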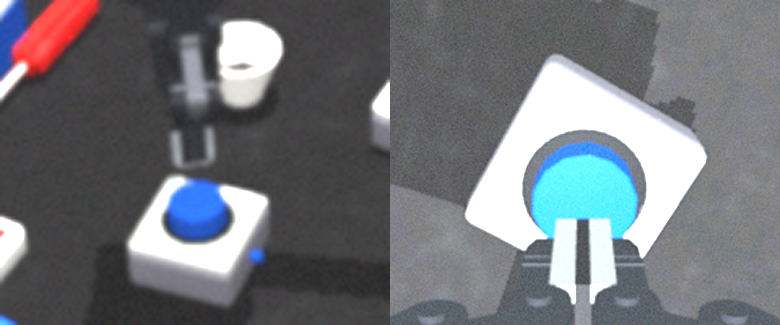

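Both views show the fingertips still clear of the key, above it: side tip at about (280,261), wrist tip edge at about (318,285). I'll triangulate the real tip.

Run:
```python
from h import *
s=monitor.read_state();cs,cw=viewer.calibration('side'),viewer.calibration('wrist')
X=tri(cs,(280,260.8),cw,(318.2,285.4));R=np.array(s['tcp_rot']);print('tip',X,'tool frame',R.T@(X-s['position']))
o,d=ray(cw,(320,240));print('cam in tool',R.T@(o-s['position']),'axis',R.T@d)
pj=lambda c,p:cv2.projectPoints(np.array(p,float),np.array(c['rvec']),np.array(c['tvec']),np.array(c['K']),None)[0].reshape(-1,2).round(1).tolist()
for z in(0,-.01,-.02,-.03):
    P=[s['position']+R@np.array([x,0,z]) for x in(-.011,0,.011)]
    print(z,'side',pj(cs,P),'wrist',pj(cw,P))
for n,c in(('side',cs),('wrist',cw)):
    p,st,e=blob(viewer.get_image(n),'blue',(280,272) if n=='side' else (317,263)); print(n,p,st)
```

```text
tip [0.62862973 0.07861867 0.07479374] tool frame [-0.00026928  0.00071876 -0.0296272 ]
cam in tool [ 6.72121857e-02 -1.41509232e-04 -1.82290796e-01] axis [-0.27111674  0.00466436  0.96254729]
0 side [[286.1, 272.6], [280.2, 273.3], [274.3, 274.1]] wrist [[318.6, 288.4], [318.6, 269.0], [318.6, 249.0]]
-0.01 side [[285.8, 268.6], [279.9, 269.4], [273.9, 270.2]] wrist [[318.6, 296.2], [318.6, 276.0], [318.6, 255.0]]
-0.02 side [[285.5, 264.6], [279.6, 265.4], [273.6, 266.2]] wrist [[318.6, 304.9], [318.6, 283.7], [318.6, 261.7]]
-0.03 side [[285.3, 260.6], [279.3, 261.4], [273.3, 262.1]] wrist [[318.6, 314.6], [318.6, 292.3], [318.6, 269.2]]
side [280.11857708 273.66007905] [272, 265, 18, 18, 253]
wrist [319.20795848 265.91245675] [286, 237, 67, 60, 2890]
```

The tips measure about 25–30 mm behind the nominal TCP, laterally centred. I'll keep going down by feel, expecting contact near TCP z ≈ 0.02–0.03.

Request:
{"api": "jog_arm", "payload": {
  "deltas": [
    [0,[0,0,0.3],0],
    [0,[0,0,0.3],0],
    [0,[0,0,0.2],0],
    [0,[0,0,0.2],0],
    [0,[0,0,0],0]
  ]
}}

```text
t: 5.4
position: [0.6285, 0.0793, 0.0349]
tcp_rot: [[0.947, 0.32, -0.0], [0.32, -0.947, -0.0], [-0.0, -0.0, -1.0]]
wrist_force: [-0.6, -0.9, 0.5]
opening: -0.0001
grip_force: 0.0
```

Request:
{"api": "jog_arm", "payload": {
  "deltas": [
    [0,[0,0,0.2],0],
    [0,[0,0,0.2],0],
    [0,[0,0,0],0]
  ]
}}

```text
t: 5.78
position: [0.6285, 0.0794, 0.0309]
tcp_rot: [[0.947, 0.32, -0.0], [0.32, -0.947, -0.0], [-0.0, -0.0, -1.0]]
wrist_force: [0.5, 0.6, 0.2]
opening: -0.0003
grip_force: 0.0
```

Request:
{"api": "jog_arm", "payload": {
  "deltas": [
    [0,[0,0,0.2],0],
    [0,[0,0,0.2],0],
    [0,[0,0,0],0]
  ]
}}

```text
t: 6.15
position: [0.6284, 0.0794, 0.0268]
tcp_rot: [[0.947, 0.32, -0.001], [0.32, -0.947, 0.0], [-0.001, -0.0, -1.0]]
wrist_force: [-1.2, 0.7, 0.4]
opening: -0.0002
grip_force: 0.0
```

Request:
{"api": "jog_arm", "payload": {
  "deltas": [
    [0,[0,0,0.2],0],
    [0,[0,0,0],0]
  ]
}}

```text
t: 6.4
position: [0.6285, 0.0794, 0.025]
tcp_rot: [[0.947, 0.32, -0.0], [0.32, -0.947, -0.0], [-0.0, -0.0, -1.0]]
wrist_force: [-0.1, 0.1, -0.3]
opening: -0.0
grip_force: 0.0
```

Request:
{"api": "jog_arm", "payload": {
  "deltas": [
    [0,[0,0,0.2],0],
    [0,[0,0,0],0]
  ]
}}

```text
t: 6.65
position: [0.6285, 0.0794, 0.0229]
tcp_rot: [[0.947, 0.32, -0.0], [0.32, -0.947, -0.0], [-0.0, -0.0, -1.0]]
wrist_force: [0.5, -0.1, -0.4]
opening: -0.0
grip_force: 0.0
```

Request:
{"api": "jog_arm", "payload": {
  "deltas": [
    [0,[0,0,0.2],0],
    [0,[0,0,0],0]
  ]
}}

```text
t: 6.9
position: [0.6285, 0.0794, 0.0209]
tcp_rot: [[0.947, 0.32, -0.0], [0.32, -0.947, -0.0], [-0.0, -0.0, -1.0]]
wrist_force: [0.2, 0.4, -0.7]
opening: -0.0
grip_force: 0.0
```

Run:
```python
from h import *
s=monitor.read_state();print(s['position'],s['wrist_force'],s['opening'])
S=viewer.get_image('side');W=viewer.get_image('wrist')
print(blob(S,'blue',(280,272))[:2],blob(W,'blue',(317,280))[:2])
f=lambda a:cv2.convertScaleAbs(cv2.resize(a,(390,325),interpolation=cv2.INTER_CUBIC),alpha=1.8,beta=20)
cv2.imwrite('pics/s3.png',np.hstack([f(S[210:310,220:340]),f(W[150:350,200:440])])[:,:,::-1])
```

```text
[0.62852312 0.07937423 0.02094483] [ 0.24522259  0.41732862 -0.74324503] -3.505032134868202e-05
(array([280.16585366, 275.12682927]), [272, 268, 18, 15, 205]) (array([319.70323095, 274.85560431]), [282, 250, 76, 56, 2507])
```

View pics/s3.png

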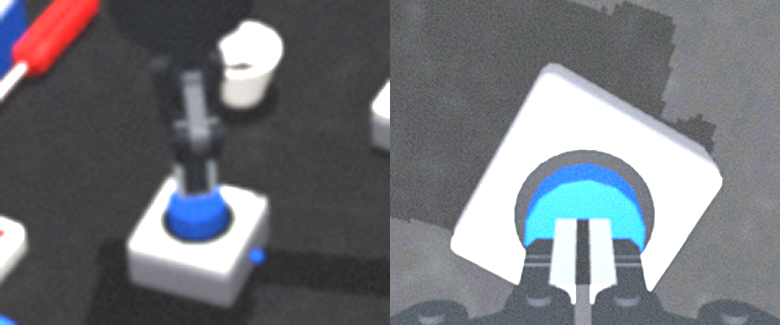

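The tips now sit right at the key's top face (side crop about (195,193)), so contact is close. Continuing in 1–2 mm steps.

Request:
{"api": "jog_arm", "payload": {
  "deltas": [
    [0,[0,0,0.1],0],
    [0,[0,0,0.1],0],
    [0,[0,0,0],0]
  ]
}}

```text
t: 7.38
position: [0.6286, 0.0794, 0.019]
tcp_rot: [[0.947, 0.32, -0.0], [0.32, -0.947, 0.0], [-0.0, -0.0, -1.0]]
wrist_force: [0.4, -0.3, -0.6]
opening: -0.0002
grip_force: 0.0
```

Request:
{"api": "jog_arm", "payload": {
  "deltas": [
    [0,[0,0,0.1],0],
    [0,[0,0,0.1],0],
    [0,[0,0,0],0]
  ]
}}

```text
t: 7.75
position: [0.6286, 0.0794, 0.017]
tcp_rot: [[0.947, 0.32, -0.0], [0.32, -0.947, -0.0], [-0.0, -0.0, -1.0]]
wrist_force: [-0.6, 0.1, -0.1]
opening: -0.0003
grip_force: 0.0
```

Request:
{"api": "jog_arm", "payload": {
  "deltas": [
    [0,[0,0,0.1],0],
    [0,[0,0,0.1],0],
    [0,[0,0,0],0]
  ]
}}

```text
t: 8.12
position: [0.6285, 0.0794, 0.015]
tcp_rot: [[0.947, 0.32, -0.0], [0.32, -0.947, -0.0], [-0.0, -0.0, -1.0]]
wrist_force: [0.0, 0.7, 0.3]
opening: 0.0
grip_force: 0.0
```

```bash
cat > look.py <<'E'
from h import *
import sys
col,n=sys.argv[1],sys.argv[2]
s=monitor.read_state();print(s['t'],s['position'],s['wrist_force'],s['torque'],np.round(s['joint_efforts'],2))
S=viewer.get_image('side');W=viewer.get_image('wrist')
g={'blue':(280,275),'green':(347,175),'yellow':(355,236)}[col]
print(blob(S,col,g)[:2],blob(W,col,(317,280))[:2])
f=lambda a:cv2.convertScaleAbs(cv2.resize(a,(390,325),interpolation=cv2.INTER_CUBIC),alpha=1.8,beta=20)
x,y=g[0]-60,g[1]-65
cv2.imwrite(f'pics/{n}.png',np.hstack([f(S[y:y+100,x:x+120]),f(W[150:350,200:440])])[:,:,::-1])
E
python3 look.py blue s4
```

```text
8.125 [0.62854758 0.07935625 0.01501934] [0.00804759 0.66744924 0.30313296] [-0.03863141  0.00031057 -0.01198644] [-1.000e-02 -6.429e+01 -4.561e+01 -0.000e+00 -2.000e-02 -0.000e+00]
(array([280.2247191 , 275.90449438]), [272, 268, 18, 15, 178]) (array([319.92334047, 277.50963597]), [281, 254, 78, 58, 2335])
```

Request:
{"api": "jog_arm", "payload": {
  "deltas": [
    [0,[0,0,0.1],0],
    [0,[0,0,0.1],0],
    [0,[0,0,0],0]
  ]
}}

```text
t: 8.6
position: [0.6285, 0.0794, 0.013]
tcp_rot: [[0.947, 0.32, -0.0], [0.32, -0.947, 0.0], [-0.0, -0.0, -1.0]]
wrist_force: [-0.4, -0.4, -0.2]
opening: -0.0003
grip_force: 0.0
```

```bash
python3 look.py blue s5
```

```text
8.6 [0.62853429 0.07938721 0.0130018 ] [-0.38198354 -0.4406194  -0.15962489] [ 0.00522359  0.03142533 -0.00256529] [-0.000e+00 -6.434e+01 -4.554e+01 -0.000e+00 -2.000e-02  0.000e+00]
(array([280.26785714, 276.08333333]), [272, 268, 18, 15, 168]) (array([320.05947137, 278.52599119]), [280, 255, 80, 59, 2270])
```

View pics/s5.png

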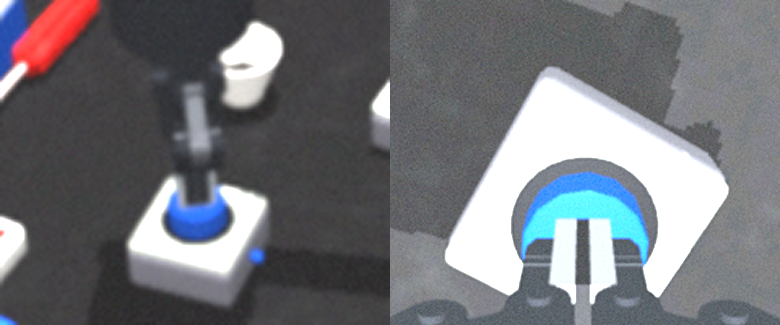

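The near tip edge (side crop y≈207) is just reaching the top face, which lies about 13 px lower at its near side, and the key hasn't moved yet. Continuing.

Request:
{"api": "jog_arm", "payload": {
  "deltas": [
    [0,[0,0,0.1],0],
    [0,[0,0,0.1],0],
    [0,[0,0,0],0]
  ]
}}

```text
t: 9.07
position: [0.6288, 0.0794, 0.0114]
tcp_rot: [[0.947, 0.32, 0.0], [0.32, -0.947, 0.0], [0.0, 0.0, -1.0]]
wrist_force: [-0.2, 0.0, 1.9]
opening: -0.0001
grip_force: 1.1
```

Request:
{"api": "jog_arm", "payload": {
  "deltas": [
    [0,[0,0,0.1],0],
    [0,[0,0,0.1],0],
    [0,[0,0,0],0]
  ]
}}

```text
t: 9.45
position: [0.6288, 0.0794, 0.0092]
tcp_rot: [[0.947, 0.32, 0.0], [0.32, -0.947, 0.0], [0.0, 0.0, -1.0]]
wrist_force: [-0.4, -0.0, 1.9]
opening: 0.0001
grip_force: 1.3
```

Contact: the force is up and the key is moving. Pressing on to the cushion.

Request:
{"api": "jog_arm", "payload": {
  "deltas": [
    [0,[0,0,0.1],0],
    [0,[0,0,0.1],0],
    [0,[0,0,0.1],0],
    [0,[0,0,0.1],0],
    [0,[0,0,0],0]
  ]
}}

```text
t: 10.07
position: [0.6288, 0.0794, 0.0051]
tcp_rot: [[0.947, 0.32, 0.0], [0.32, -0.947, 0.0], [0.0, 0.0, -1.0]]
wrist_force: [-0.0, -0.5, 2.6]
opening: -0.0004
grip_force: 1.5
```

Request:
{"api": "jog_arm", "payload": {
  "deltas": [
    [0,[0,0,0.1],0],
    [0,[0,0,0.1],0],
    [0,[0,0,0],0]
  ]
}}

```text
t: 10.45
position: [0.6288, 0.0794, 0.0032]
tcp_rot: [[0.947, 0.32, 0.0], [0.32, -0.947, -0.0], [0.0, 0.0, -1.0]]
wrist_force: [1.2, 0.0, 4.2]
opening: 0.0
grip_force: 1.7
```

Request:
{"api": "jog_arm", "payload": {
  "deltas": [
    [0,[0,0,0.1],0],
    [0,[0,0,0.1],0],
    [0,[0,0,0],0]
  ]
}}

```text
t: 10.82
position: [0.6289, 0.0794, 0.0018]
tcp_rot: [[0.947, 0.32, 0.0], [0.32, -0.947, 0.0], [0.0, 0.0, -1.0]]
wrist_force: [-2.6, -0.2, 8.2]
opening: 0.0005
grip_force: 4.3
```

Request:
{"api": "jog_arm", "payload": {
  "deltas": [
    [0,[0,0,0.1],0],
    [0,[0,0,0],0]
  ]
}}

```text
t: 11.08
position: [0.6289, 0.0794, 0.001]
tcp_rot: [[0.947, 0.32, 0.0], [0.32, -0.947, 0.0], [0.0, 0.0, -1.0]]
wrist_force: [-2.9, -0.6, 10.2]
opening: 0.0
grip_force: 5.2
```

The cushion is engaged at 8–10 N with about 10 mm of travel from contact, so blue is fully down. Lift and travel towards green.

Request:
{"api": "jog_arm", "payload": {
  "deltas": [
    [0,[0,0,-0.5],0],
    [0,[0,0,-1.5],0],
    [0,[0,0,-4],0],
    [0,[0,0,-5],0],
    [0,[-2.7,4.2,0],0],
    [0,[-2.7,4.2,0],0],
    [0,[-2.7,4.2,0],0],
    [0,[-2.7,4.2,0],0],
    [0,[-2.7,4.2,0],0],
    [0,[-2.7,4.2,0],0],
    [0,[-2.8,4.1,0],0],
    [0,[0,0,0],0]
  ]
}}

```text
t: 12.58
position: [0.541, -0.2623, 0.1105]
tcp_rot: [[0.949, 0.316, -0.0], [0.316, -0.949, -0.001], [-0.001, 0.001, -1.0]]
wrist_force: [0.2, 0.9, 0.1]
opening: -0.0
grip_force: 0.0
```

```bash
cat > m.py <<'E'
from h import *
import sys
s=monitor.read_state();R=np.array(s['tcp_rot']);print(s['t'],s['position'],s['wrist_force'],s['opening'])
c=viewer.calibration('wrist');W=viewer.get_image('wrist');ct=viewer.calibration('top')
S=viewer.get_image('side');cs=viewer.calibration('side')
print('blue side',*blob(S,'blue',(280,275))[:2])
col=sys.argv[1];guess={'green':(.542,-.26,.052),'yellow':(.5045,-.0538,.052)}[col]
u=cv2.projectPoints(np.array([guess]),np.array(c['rvec']),np.array(c['tvec']),np.array(c['K']),None)[0].ravel()
p,st,e=blob(W,col,u);X=onz(c,e[0],.052);print(u,p,st,e,X,'shift tool cm',100*R.T@(X-s['position']))
E
python3 m.py green
```

```text
12.575 [ 0.54104926 -0.26229059  0.11051253] [0.18744687 0.92776427 0.09056362] -1.3418806253331053e-05
blue side [280.34313725 276.18627451] [271, 270, 20, 14, 204]
[315.67670964 236.76852386] [316.48326572 235.04411765] [292, 209, 50, 52, 1972] ((316.5271301269531, 235.10556030273438), (48.497703552246094, 49.94220733642578), 11.997357368469238) [ 0.54329014 -0.26018043  0.052     ] shift tool cm [ 0.28311957 -0.13274748  5.85099355]
```

Blue's cap top dropped by about 5 px (265→270) in the side view, so it is down. Green measures (0.543,-0.260) in both views.

Request:
{"api": "jog_arm", "payload": {
  "deltas": [
    [0,[0.2,-0.1,3],0],
    [0,[0,0,3],0],
    [0,[0,0,2],0],
    [0,[0,0,1],0],
    [0,[0,0,0.3],0],
    [0,[0,0,0],0],
    [0,[0,0,0],0]
  ]
}}

```text
t: 13.55
position: [0.5448, -0.2579, 0.0184]
tcp_rot: [[0.947, 0.32, 0.002], [0.32, -0.947, -0.001], [0.001, 0.001, -1.0]]
wrist_force: [-0.2, -0.4, 0.4]
opening: -0.0001
grip_force: 0.0
```

Request:
{"api": "jog_arm", "payload": {
  "deltas": [
    [0,[0,0,0.2],0],
    [0,[0,0,0.1],0],
    [0,[0,0,0.1],0],
    [0,[0,0,0.1],0],
    [0,[0,0,0],0]
  ]
}}

```text
t: 14.18
position: [0.544, -0.2574, 0.0122]
tcp_rot: [[0.947, 0.32, -0.0], [0.32, -0.947, 0.0], [-0.0, -0.0, -1.0]]
wrist_force: [0.5, 0.4, 1.6]
opening: -0.0001
grip_force: 0.4
```

Request:
{"api": "jog_arm", "payload": {
  "deltas": [
    [0,[0,0,0.1],0],
    [0,[0,0,0.1],0],
    [0,[0,0,0.1],0],
    [0,[0,0,0.1],0],
    [0,[0,0,0.1],0],
    [0,[0,0,0.1],0],
    [0,[0,0,0],0]
  ]
}}

```text
t: 15.05
position: [0.544, -0.2575, 0.0061]
tcp_rot: [[0.947, 0.32, 0.0], [0.32, -0.947, -0.0], [0.0, 0.0, -1.0]]
wrist_force: [-0.7, 0.3, 2.8]
opening: -0.0001
grip_force: 1.3
```

Request:
{"api": "jog_arm", "payload": {
  "deltas": [
    [0,[0,0,0.1],0],
    [0,[0,0,0.1],0],
    [0,[0,0,0.1],0],
    [0,[0,0,0],0]
  ]
}}

```text
t: 15.55
position: [0.544, -0.2574, 0.0031]
tcp_rot: [[0.947, 0.32, 0.0], [0.32, -0.947, 0.0], [0.0, -0.0, -1.0]]
wrist_force: [-0.7, 0.4, 3.3]
opening: 0.0002
grip_force: 1.7
```

Request:
{"api": "jog_arm", "payload": {
  "deltas": [
    [0,[0,0,0.1],0],
    [0,[0,0,0.1],0],
    [0,[0,0,0],0]
  ]
}}

```text
t: 15.92
position: [0.5442, -0.2575, 0.0017]
tcp_rot: [[0.947, 0.32, 0.0], [0.32, -0.947, -0.0], [0.0, 0.0, -1.0]]
wrist_force: [-4.5, 1.6, 8.6]
opening: 0.0006
grip_force: 4.4
```

Request:
{"api": "jog_arm", "payload": {
  "deltas": [
    [0,[0,0,0.1],0],
    [0,[0,0,0],0]
  ]
}}

```text
t: 16.18
position: [0.5442, -0.2575, 0.001]
tcp_rot: [[0.947, 0.32, 0.0], [0.32, -0.947, -0.0], [0.0, 0.0, -1.0]]
wrist_force: [-4.7, 2.0, 10.3]
opening: -0.0001
grip_force: 5.3
```

Green is fully down on its cushion. Lift and go to yellow.

Request:
{"api": "jog_arm", "payload": {
  "deltas": [
    [0,[0,0,-0.5],0],
    [0,[0,0,-1.5],0],
    [0,[0,0,-4],0],
    [0,[0,0,-5],0],
    [0,[0.6,-4.1,0],0],
    [0,[0.6,-4.1,0],0],
    [0,[0.5,-4.1,0],0],
    [0,[0.5,-4.1,0],0],
    [0,[0.5,-4.1,0],0],
    [0,[0,0,0],0],
    [0,[0,0,0],0],
    [0,[0,0,0],0]
  ]
}}

```text
t: 17.68
position: [0.5043, -0.0555, 0.1104]
tcp_rot: [[0.948, 0.319, 0.0], [0.319, -0.948, -0.0], [0.0, 0.0, -1.0]]
wrist_force: [-0.4, -0.2, 0.5]
opening: -0.0007
grip_force: 0.0
```

```bash
python3 m.py yellow
python3 - <<'E'
from h import *
print('green side',*blob(viewer.get_image('side'),'green',(347,175))[:2])
E
```

```text
17.675 [ 0.50426663 -0.05553783  0.11038326] [-0.44744208 -0.15555445  0.51657309] -0.0006548049831645703
blue side [280.34313725 276.18627451] [271, 270, 20, 14, 204]
[316.13324672 238.09419214] [316.24434389 237.99195576] [292, 213, 50, 51, 1989] ((316.2359313964844, 237.9845733642578), (48.826480865478516, 50.11314392089844), 1.8327981233596802) [ 0.50459536 -0.05384158  0.052     ] shift tool cm [ 0.08427975 -0.15246649  5.8382836 ]
green side [345.74324324 178.2972973 ] [340, 174, 11, 9, 74]
```

Green's cap dropped too (169→174). Yellow measures (0.5046,-0.0538) and the arm is within 2 mm, so I'll go down.

Request:
{"api": "jog_arm", "payload": {
  "deltas": [
    [0,[0,0,3],0],
    [0,[0,0,3],0],
    [0,[0,0,2],0],
    [0,[0,0,1],0],
    [0,[0,0,0.3],0],
    [0,[0,0,0],0],
    [0,[0,0,0],0]
  ]
}}

```text
t: 18.7
position: [0.5048, -0.0548, 0.0182]
tcp_rot: [[0.947, 0.32, 0.002], [0.32, -0.947, -0.0], [0.001, 0.001, -1.0]]
wrist_force: [0.8, 0.2, 0.6]
opening: -0.0002
grip_force: 0.0
```

Request:
{"api": "jog_arm", "payload": {
  "deltas": [
    [0,[0,0,0.2],0],
    [0,[0,0,0.1],0],
    [0,[0,0,0.1],0],
    [0,[0,0,0.1],0],
    [0,[0,0,0],0]
  ]
}}

```text
t: 19.32
position: [0.504, -0.0546, 0.0121]
tcp_rot: [[0.947, 0.32, -0.0], [0.32, -0.947, 0.0], [-0.0, -0.0, -1.0]]
wrist_force: [-0.3, 0.4, 0.2]
opening: 0.0001
grip_force: 0.0
```

Request:
{"api": "jog_arm", "payload": {
  "deltas": [
    [0,[0,0,0.1],0],
    [0,[0,0,0.1],0],
    [0,[0,0,0.1],0],
    [0,[0,0,0.1],0],
    [0,[0,0,0.1],0],
    [0,[0,0,0.1],0],
    [0,[0,0,0],0]
  ]
}}

```text
t: 20.2
position: [0.504, -0.0546, 0.0061]
tcp_rot: [[0.947, 0.32, 0.0], [0.32, -0.947, 0.0], [0.0, -0.0, -1.0]]
wrist_force: [-0.4, -0.6, 2.5]
opening: -0.0001
grip_force: 1.2
```

Request:
{"api": "jog_arm", "payload": {
  "deltas": [
    [0,[0,0,0.1],0],
    [0,[0,0,0.1],0],
    [0,[0,0,0.1],0],
    [0,[0,0,0],0]
  ]
}}

```text
t: 20.7
position: [0.504, -0.0546, 0.0031]
tcp_rot: [[0.947, 0.32, 0.0], [0.32, -0.947, 0.0], [0.0, 0.0, -1.0]]
wrist_force: [-0.1, 0.0, 3.8]
opening: -0.0
grip_force: 1.5
```

Request:
{"api": "jog_arm", "payload": {
  "deltas": [
    [0,[0,0,0.1],0],
    [0,[0,0,0.1],0],
    [0,[0,0,0],0]
  ]
}}

```text
t: 21.08
position: [0.5042, -0.0546, 0.0016]
tcp_rot: [[0.947, 0.32, 0.0], [0.32, -0.947, -0.0], [0.0, 0.0, -1.0]]
wrist_force: [-3.7, 0.7, 8.0]
opening: -0.0
grip_force: 4.5
```

Request:
{"api": "jog_arm", "payload": {
  "deltas": [
    [0,[0,0,0.1],0],
    [0,[0,0,0],0]
  ]
}}

```text
t: 21.32
position: [0.5042, -0.0546, 0.0008]
tcp_rot: [[0.947, 0.32, 0.0], [0.32, -0.947, -0.0], [0.0, 0.0, -1.0]]
wrist_force: [-3.8, 1.1, 10.9]
opening: 0.0001
grip_force: 5.4
```

Request:
{"api": "jog_arm", "payload": {
  "deltas": [
    [0,[0,0,-0.5],0],
    [0,[0,0,-1.5],0],
    [0,[0,0,-4],0],
    [0,[0,0,-5],0],
    [0,[0,0,-5],0],
    [0,[0,0,0],0],
    [0,[0,0,0],0]
  ]
}}

```text
t: 22.2
position: [0.5039, -0.0545, 0.1603]
tcp_rot: [[0.947, 0.32, 0.0], [0.32, -0.947, -0.0], [0.0, 0.0, -1.0]]
wrist_force: [-0.3, -0.4, -0.1]
opening: 0.0002
grip_force: 0.0
```

Run:
```python
from h import *
S=viewer.get_image('side')
for c,b in(('blue',(281,272)),('green',(347,175)),('yellow',(355,234)),('red',(377,352))): print(c,*blob(S,c,b)[:2])
cv2.imwrite('pics/end.png',S[:,:,::-1])
```

```text
blue [280.33658537 276.2195122 ] [271, 270, 20, 14, 205]
green [347.2371134  178.31958763] [340, 174, 15, 9, 97]
yellow [354.42011834 236.85798817] [346, 231, 18, 13, 169]
red [377.52506596 351.92348285] [367, 340, 22, 24, 379]
```

View pics/end.png

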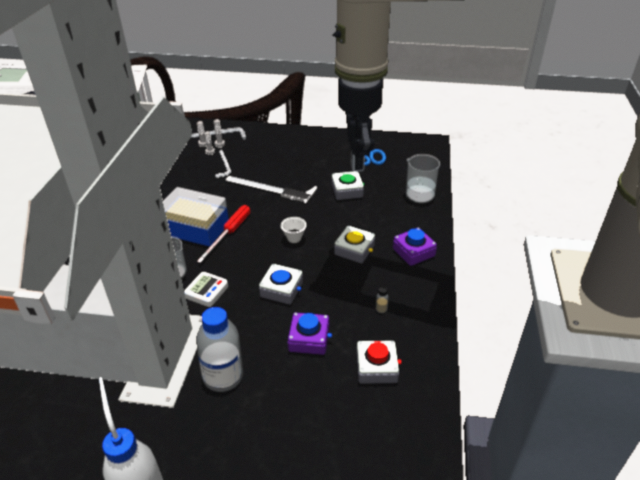

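The picture shows blue (280,276), green (347,178) and yellow (354,237) all low in their boxes. Red at (377,352) is unchanged, everything else stands where it was, and the arm is clear. Handing in.

```bash
python3 -c "
from rig import order
print(order.hand_in())"
```

```text
the job is handed in; nothing more can be done
None
```

I tapped the blue, green and yellow keys fully down in that order, with forces up to about 11 N, and handed the job in at about 22 s; the final picture shows the red key still up and nothing else moved, but the hand-in returned no verdict.

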